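# Find the flush catch and open the battery door of an upturned bench scale

### The arm

A 6-joint arm with a two-finger parallel gripper is mounted at the origin on a cart in front of the work surface, level with it; the furniture and walls round the work are solid. World frame = base frame: x ahead of the robot, y to its left, z up, the work surface at z = 0. Lengths are in mm, angles in degrees, forces in N, time in s.
With the tool pointing down it reaches from about 425 to 925 mm from the base axis. Payload 12.5 kg.
Tool frame: the origin (TCP) lies midway between the tips of the shut fingers; the grasp point (between the pads) lies 19 mm behind it; z points along the fingers, x is the direction in which the jaws open and shut, and the axes are right-handed (so a half turn about z gives the same grasp; the last joint's range is limited). The gripper opens to 85 mm and grips with 20 to 120 N. Pads are 22 mm wide; open, the fingers measure 114 mm over their backs; the gripper's body (76 mm by 85 mm) begins 54 mm behind the grasp point. The pads swing forward as they close: fully open they stand 13 mm farther back than shut.
Start: joints at [67.231, 28.126, 89.318, -0, 62.55, -6.05], TCP at [179.78, 598.602, 231.327] pointing down, gripper open.
Joint ranges: [-177.58, 177.58], [-47.91, 125.51], [2.72, 160], [-65.01, 245.01], [3.68, 167.84], [-153.87, 153.87]. Speed limits (degrees/s): [127.2, 127.2, 159.86, 180, 180, 180].

### API

Orientations are given as [roll, pitch, yaw] about the fixed x, y, z axes, in that order (R = Rz(yaw) Ry(pitch) Rx(roll)).
In Python, from bench import r gives the robot as it stands. The module is installed in compiled form; this text tells all that it offers.
- The arm moves only by the shell command python3 -m inch 'ROWS' [OPENING] [FORCE]. ROWS is a JSON object of lists of equal length, an entry for each row: "translation": the shift along the tool's x, y, z in units of 100 mm (1.0 is 100 mm), a list of three; "twist": the turn, a rotation vector about the tool's x, y, z in units of 8 degrees (1.0 is 8 degrees), a list of three. A call has 1 to 12 rows; each row shifts and turns the pose as measured when the row begins, along the tool's axes as they then stand; what a row does not reach is not made up. A row lasts 1/8 s, in which the tool goes at most 62.5 mm and 10.7 degrees, less where a joint would pass 70% of its speed; a pose out of reach is approached as far as the arm can. A call with a number of a shift or a turn outside -1 to 1 is refused whole. A call with a gripper value outside its range is refused whole. OPENING is the closure, from 0 (fully open) to 1 (shut), set as the call begins (- or left out, the last holds). The fingers move at their own pace and stop on an object; FORCE is the grip in N (left out, the last holds). Time passes only in rows, so rows that do not move let the fingers close. It gives the time, the measured TCP pose, the force and the opening at its end, in the units of the state.
- r.get_obs(): the state, without advancing time (a new reading comes with each control period).
- r.get_image(name): name is "scene" or "side" or "wrist"; returns a dict with "frame" (480x640x3 uint8, red, green, blue), "K" (3x3 intrinsics, pixels), "world_to_cam" (4x4, takes a point from world to camera coordinates). Camera axes: x right, y up, looking along -z (the intrinsics and any distortion apply to the point x, -y, -z); pixel columns grow to the right and rows downward; lengths in mm; the calibration is good to about 2 mm. A picture is of the moment at which its call begins. There is no depth.
- r.finish_job(): hands the job in, once; it reports no verdict.
Trained networks look in a picture, given as the dict that the camera call returned (one of the last four; its "shot" number tells which), for a name from the list of things; names that differ only in an ending like _2 or _b are one class to them, and where a whole thing is asked for, a point or a joint stands for the part that bears it (a point fixed in the world has none). Each returns a list of dicts, best first, with "score" (0 to 1); they miss things now and then, are a little off and sometimes report something else, mostly with a low value. They report only what shows in the picture. A call takes as long as a camera call.
- r.trace(picture, target): "region" (480x640 bool, what is visible of it) and "position" ([column, row] in pixels, amid what is visible of it).
The state is a dict: "clock": time; "joint_positions": joint angles; "dq": joint speeds; "tau": joint torques, N m; "eef_pos": TCP position; "ee_rot": TCP orientation; "contact_force": force on the tool from outside, world axes, zero at the start; "moment": the same for the moment, N m; "grip_width": opening from 0.0 (shut) to 1.0 (fully open).
Only numpy, scipy, OpenCV 4.12 (cv2) and the standard library are available. Lean on these libraries where they do the work, as an engineer would, in place of code of your own. Each camera call takes 0.05 s, during which the arm holds its last target. There are 200 camera calls.

### The job

The bench scale lies upside down for new batteries. Feel along the shallow groove in its base for the hidden push catch, press the catch in until the battery door springs up, then push the door with a fingertip past upright so that it stays fully open. Do it all by touch: do not lean on the scale, lift it or shift it, and leave the things around it alone.

Things in the scene. Friction and masses are not known exactly. Their poses are not given: they have to be found in the camera images.
- scale: grey bench scale, 210 x 300 x 56 mm, loose, about 1.8 kg, upside down on its steel pan. Origin: centre of its footprint, on the worktop; x points from the groove to the door hinge (roughly away from the robot), y left along the groove, z up. Its flat base panel is now the top, z = 56 mm; four rubber feet 5 mm high stand on it at x +-86, y +-130 mm
- groove (a point): middle of the floor of the groove in the base panel, at x -49, y 0, z 54.5 mm of the scale and with the scale's axes. The groove is 40 mm wide in x, 128 mm long in y (y -64 to +64) and 1.5 mm deep; its floor is rigid but for the catch pad, which lies somewhere along it
- catch (a joint): hidden catch: plain pad 36 (x) by 40 mm (y), flush in the groove's floor, same plastic, seam under 1 mm; its centre is on the groove's middle line, y -41 to +41 mm: find it by touch or eye. Value = depth pressed straight down, 0 to 0.005 m, sprung: 1.5 N at first, 5 N fully in. Frees the door at about 0.0035 m, if the whole fingertip is on the pad; springs back
- door (a joint): angle of the battery door, a 58 (x) x 124 (y) x 3 mm flap beyond the groove, flush with the panel when shut: 0 = latched, about 1.05 rad = sprung up once the catch is pressed (a spring holds it there), 1.57 = upright, 1.95 = fully open at its stop, where its weight keeps it. Its free edge is beside the groove; under 1 N there pushes it over
- hinge (a point): middle of the door's hinge axis, at x 40, y 0, z 56 mm of the scale; the axis runs along the scale's y
- door_edge (a point): middle of the free edge of the battery door, on its outer face
- cell_tray: small cardboard tray, 66 x 66 mm, with four new cells standing in it, 52 mm high, loose. Origin: centre of its underside. Leave alone
- loop_tool: trimming tool with wooden handle and wire loop, 33 x 206 x 12 mm, loose, flat on the worktop. Origin: centre of its underside. Leave alone
- rib: half-round wooden potter's rib, 66 x 110 x 9 mm, loose, flat on the worktop. Origin: centre of its underside. Leave alone
- cup: stained clay cup with a brush standing in it, 77 mm wide, 166 mm high with the brush, loose. Origin: centre of its underside. Leave alone

How it is judged:
By the outcome, as a careful person would: the job done as asked, in the order asked, and still so for the second after the job is handed in, with the robot touching nothing.
It also fails if it takes over 64 s, if anything falls off the work surface, if the arm or the gripper's body presses on something with over 40 N, if the wrist force passes 120 N, or if a joint passes its speed limit or range.

## Working session

There is one attempt and no reset: what is moved stays moved. The work goes in short steps, Python scripts to look and compute and a shell command to move; the robot and the scene stay as the last step left them, time stands still between calls to the robot, and variables do not carry over. Pictures are saved under pics/ and viewed, about 8 in all and at most 12, crops included, and the job is handed in when it is done.

```bash
mkdir -p pics; cat > h.py <<'E'
from bench import r
import numpy as np, cv2
def proj(im,P):
    P=np.atleast_2d(P); c=(im["world_to_cam"]@np.c_[P,np.ones(len(P))].T)[:3]
    q=im["K"]@np.array([c[0],-c[1],-c[2]]); return (q[:2]/q[2]).T
def back(im,uv,z):
    M=im["world_to_cam"]; R=M[:3,:3]; o=-R.T@M[:3,3]
    d=np.linalg.inv(im["K"])@np.array([uv[0],uv[1],1.]); d=R.T@np.array([d[0],-d[1],-d[2]])
    return o+d*(z-o[2])/d[2]
E
python3 - <<'E'
from h import *
o=r.get_obs(); print({k:np.round(v,2) for k,v in o.items()})
ims=[]
for n in ("scene","side","wrist"):
    im=r.get_image(n); print(n,{k:np.shape(v) for k,v in im.items()},-im["world_to_cam"][:3,:3].T@im["world_to_cam"][:3,3])
    cv2.imwrite(f"pics/{n}0.png",im["frame"][:,:,::-1])
    for t in ("scale","groove","door","cell_tray","cup","rib","loop_tool"):
        for d in r.trace(im,t)[:1]: print(t,round(d["score"],2),np.round(d["position"]),d["region"].sum(), np.round(back(im,d["position"],56 if t in("scale","groove","door") else 0)))
E
```

```text
{'clock': np.float64(0.0), 'joint_positions': array([67.23, 28.16, 89.35, -0.  , 62.55, -6.05]), 'dq': array([ 0.03, -0.06,  0.01,  0.04, -0.06,  0.04]), 'tau': array([ -0.  , -61.84, -26.16,  -0.  ,   0.  ,   0.  ]), 'eef_pos': array([179.7 , 598.35, 230.72]), 'ee_rot': array([-1.800e+02,  7.000e-02,  7.328e+01]), 'contact_force': array([-0.98,  0.3 ,  0.06]), 'moment': array([-0.  , -0.01, -0.04]), 'grip_width': np.float64(1.0)}
scene {'frame': (480, 640, 3), 'K': (3, 3), 'world_to_cam': (4, 4), 'shot': ()} [-328.15546368  818.12561946 1221.77035609]
scale 0.55 [281. 222.] 1261 [687.  54.  56.]
groove 0.83 [285. 228.] 1243 [659.  59.  56.]
door 0.56 [288. 225.] 1281 [662.  48.  56.]
cup 0.52 [360. 160.] 100 [ 785. -396.    0.]
side {'frame': (480, 640, 3), 'K': (3, 3), 'world_to_cam': (4, 4), 'shot': ()} [ 134.78909982 -379.32890026 1053.03505527]
scale 0.96 [369. 248.] 9868 [587. -35.  56.]
groove 0.79 [369. 246.] 9689 [591. -31.  56.]
door 0.68 [369. 237.] 1043 [610. -15.  56.]
cell_tray 0.62 [221. 177.] 700 [466. 431.   0.]
cup 0.82 [506. 305.] 1218 [ 746. -356.    0.]
rib 0.73 [376. 374.] 1125 [ 394. -256.    0.]
loop_tool 0.95 [435. 378.] 431 [ 485. -353.    0.]
wrist {'frame': (480, 640, 3), 'K': (3, 3), 'world_to_cam': (4, 4), 'shot': ()} [116.41005001 617.92136636 373.49011933]
```

View pics/scene0.png

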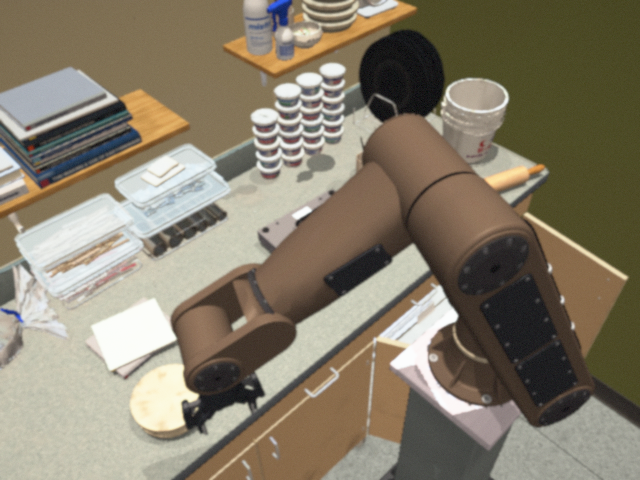

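View pics/side0.png

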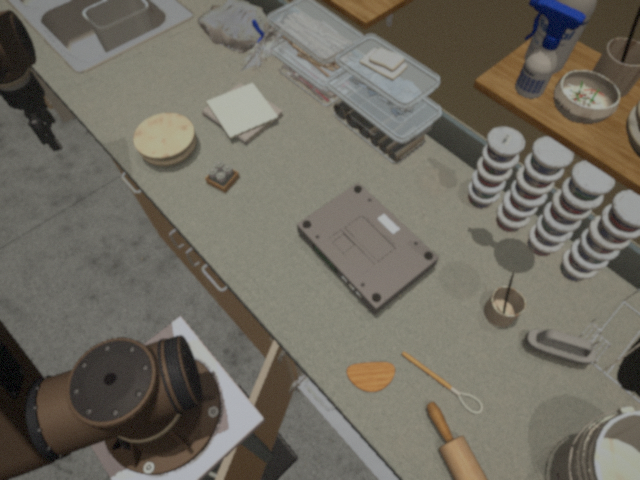

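The side view shows the scale at about (369,248), with feet near (358,188), (305,225), (432,256) and (377,298). A square seam shows near (343,241). I'll fit the pose and enlarge the area.

```bash
python3 - <<'E'
from h import *
from scipy.optimize import least_squares
im=r.get_image("side")
f=im["frame"]; g=cv2.cvtColor(f,cv2.COLOR_RGB2GRAY).astype(float)
px=[]
for u,v in ((358,188),(305,225),(432,256),(377,298)):
    p=g[v-8:v+9,u-8:u+9]; w=np.clip(62-p,0,None); yy,xx=np.mgrid[v-8:v+9,u-8:u+9]
    px.append([(w*xx).sum()/w.sum(),(w*yy).sum()/w.sum()])
px=np.array(px); print(px.round(1))
Wp=np.array([back(im,p,60) for p in px]); print(Wp.round(1))
L=np.array([[86,130],[-86,130],[86,-130],[-86,-130]])
def T(s,l,z):
    c,n=np.cos(s[2]),np.sin(s[2]); l=np.atleast_2d(l)
    return np.c_[s[0]+c*l[:,0]-n*l[:,1],s[1]+n*l[:,0]+c*l[:,1],np.full(len(l),z)]
s=least_squares(lambda s:(proj(im,T(s,L,60))-px).ravel(),[590,-35,0.]); print(s.x,np.degrees(s.x[2]),s.fun.round(1))
np.save("s.npy",s.x)
# rectified view of panel: 2.5px/mm, up=+x, left=+y ; range x -105..105,y -150..150
S=2.5
c=np.array([[105,150],[105,-150],[-105,-150],[-105,150]])
H=cv2.getPerspectiveTransform(proj(im,T(s.x,c,56)).astype(np.float32),np.float32([[0,0],[750,0],[750,525],[0,525]]))
w=cv2.warpPerspective(f,H,(750,525),flags=cv2.INTER_CUBIC)
w=cv2.normalize(np.clip(w.astype(float),40,150),None,0,255,cv2.NORM_MINMAX).astype(np.uint8)
cv2.imwrite("pics/rect.png",w[:,:,::-1])
E
```

```text
[[357.4 189.1]
 [306.3 224.1]
 [428.1 255.4]
 [375.7 297.9]]
[[ 689.8  109.3   60. ]
 [ 518.3  118.6   60. ]
 [ 676.8 -149.3   60. ]
 [ 503.3 -141.    60. ]]
[ 5.97012532e+02 -1.55966295e+01 -5.34232682e-02] -3.0609277973772335 [-0.1 -0.1 -0.1 -0.  -0.   0.4  0.2 -0.3]
```

View pics/rect.png

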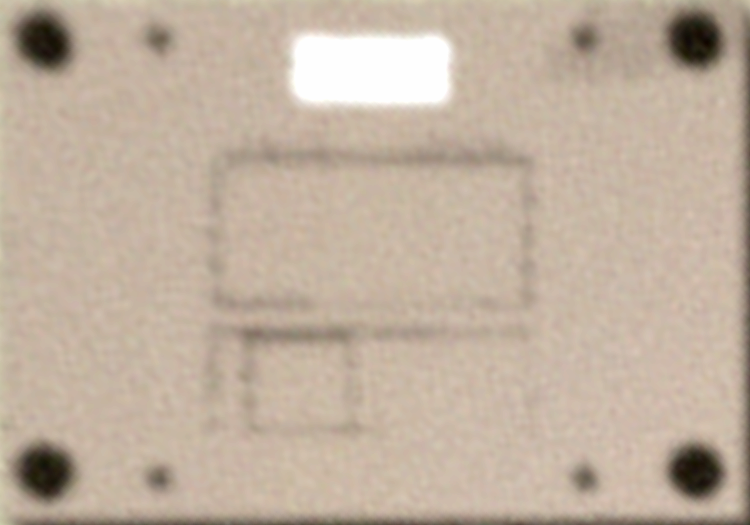

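```bash
python3 -m inch '{"translation":[[0,0,0],[0,0,0],[0,0,0]],"twist":[[0,0,-0.85],[0,0,-0.85],[0,0,0]]}' 1 20
cat >> h.py <<'E'
from scipy.spatial.transform import Rotation as Ro
s=np.load("s.npy")
def togo(x,y,z):
    "tool-axis move in 100 mm to scale-frame point, and twist units to aligned"
    c,n=np.cos(s[2]),np.sin(s[2]); P=np.array([s[0]+c*x-n*y,s[1]+n*x+c*y,z])
    o=r.get_obs(); R=Ro.from_euler("xyz",o["ee_rot"],degrees=True)
    G=Ro.from_euler("xyz",[180,0,90+np.degrees(s[2])],degrees=True)
    d=P-o["eef_pos"]; q=R.inv().apply(o["eef_pos"]-[s[0],s[1],0])
    print("clock",o["clock"],"togo",R.inv().apply(d).round(1)/100,"twist",(np.degrees((R.inv()*G).as_rotvec())/8).round(2),"scale x,y,z",np.round([q[1],q[0],-q[2]],1),"F",np.round(o["contact_force"],1),"grip",o["grip_width"])
E
python3 -c "
from h import *; togo(-49,30,170)"
```

```text
clock: 1.62
eef_pos: [179.8, 598.6, 231.4]
ee_rot: [180.0, -0.0, 87.2]
contact_force: [-0.2, 1.5, 0.7]
grip_width: 0.376
clock 1.625 togo [-5.629  3.979  0.613] twist [ 0.   -0.    0.03] scale x,y,z [-446.7  593.1  231.3] F [-0.2  1.5  0.7] grip 0.37573967541086156
```

```bash
python3 -m inch '{"translation":[[-0.47,0.33,0],[-0.47,0.33,0],[-0.47,0.33,0],[-0.47,0.33,0],[-0.47,0.33,0],[-0.47,0.33,0],[-0.47,0.33,0],[-0.47,0.33,0],[-0.47,0.33,0],[-0.47,0.33,0],[-0.47,0.33,0],[-0.46,0.33,0]],"twist":[[0,0,0],[0,0,0],[0,0,0],[0,0,0],[0,0,0],[0,0,0],[0,0,0],[0,0,0],[0,0,0],[0,0,0],[0,0,0],[0,0,0]]}' 1
python3 -c "
from h import *; togo(-49,30,170)"
```

```text
clock: 3.12
eef_pos: [548.1, -4.5, 232.6]
ee_rot: [179.7, -0.2, 85.3]
contact_force: [0.6, 0.7, -0.4]
grip_width: -0.003
clock 3.125 togo [ 0.213 -0.006  0.627] twist [ 0.04 -0.02 -0.2 ] scale x,y,z [-48.3   7.8 232.9] F [ 0.6  0.7 -0.4] grip -0.003174177409452419
```

```bash
python3 -m inch '{"translation":[[0.21,0,0.3],[0,0,0.3],[0,0,0]],"twist":[[0.04,-0.02,-0.2],[0,0,0],[0,0,0]]}' 1
python3 - <<'E'
from h import *
togo(-49,30,75)
im=r.get_image("wrist"); f=im["frame"]
def T(l,z):
    c,n=np.cos(s[2]),np.sin(s[2]); l=np.atleast_2d(l)
    return np.c_[s[0]+c*l[:,0]-n*l[:,1],s[1]+n*l[:,0]+c*l[:,1],np.full(len(l),z)]
g=f.copy()
for l in ([[-67,10],[-67,50],[-31,50],[-31,10]],[[-69,-64],[-69,64],[-29,64],[-29,-64]],[[-18,-62],[-18,62],[40,62],[40,-62]]):
    cv2.polylines(g,[np.int32(proj(im,T(l,55)).round())],True,(255,0,0),1)
cv2.imwrite("pics/w1.png",np.hstack([cv2.resize(f,(400,300)),cv2.resize(g,(400,300))])[:,:,::-1])
E
```

```text
clock: 3.5
eef_pos: [552.5, 12.1, 171.3]
ee_rot: [179.9, -0.0, 86.1]
contact_force: [0.0, -0.5, 0.9]
grip_width: 0.0
clock 3.5 togo [ 0.047 -0.033  0.963] twist [ 0.01 -0.   -0.11] scale x,y,z [-46.   24.5 171.4] F [ 0.  -0.5  0.9] grip 0.00033560408450613303
```

View pics/w1.png

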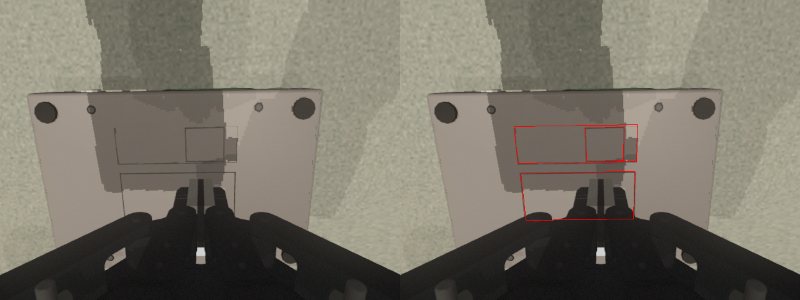

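The wrist view shows the predicted groove, door and pad outlines (pad at about (605,144)) lying on the visible seams. So the pad is at y ≈ +30, and I can descend over it.

```bash
python3 -m inch '{"translation":[[0.05,-0.03,0.3],[0,0,0.35],[0,0,0.32],[0,0,0]],"twist":[[0,0,-0.11],[0,0,0],[0,0,0],[0,0,0]]}' 1
python3 -c "
from h import *; togo(-49,30,65)"
```

```text
clock: 4.05
eef_pos: [554.4, 17.8, 79.9]
ee_rot: [179.2, 0.0, 86.8]
contact_force: [-0.2, 0.6, 0.7]
grip_width: -0.0
clock 4.05 togo [-0.011 -0.048  0.148] twist [ 0.1   0.   -0.02] scale x,y,z [-43.3  30.9  80.5] F [-0.2  0.6  0.7] grip -0.00047059810949021255
```

```bash
python3 -m inch '{"translation":[[-0.01,-0.05,0.1],[0,0,0.05],[0,0,0]],"twist":[[0.1,0,0],[0,0,0],[0,0,0]]}' 1
python3 -c "
from h import *; togo(-49,30,56.5)"
```

```text
clock: 4.42
eef_pos: [551.0, 17.0, 67.9]
ee_rot: [179.7, 0.0, 86.7]
contact_force: [0.4, -0.1, 0.3]
grip_width: 0.0
clock 4.425 togo [-0.001 -0.013  0.114] twist [ 0.03  0.   -0.03] scale x,y,z [-47.5  29.9  68.1] F [ 0.4 -0.1  0.3] grip 0.00013616802128081556
```

```bash
python3 -m inch '{"translation":[[0,-0.01,0.07],[0,0,0.03],[0,0,0]],"twist":[[0.03,0,-0.03],[0,0,0],[0,0,0]]}' 1
python3 -c "
from h import *; togo(-49,30,54.5)"
python3 -m inch '{"translation":[[0,0,0.02],[0,0,0]],"twist":[[0,0,0],[0,0,0]]}' 1
python3 -c "
from h import *; togo(-49,30,54.5)"
```

```text
clock: 4.8
eef_pos: [550.3, 17.1, 58.0]
ee_rot: [179.9, 0.0, 87.0]
contact_force: [0.9, -0.2, 0.1]
grip_width: -0.002
clock 4.8 togo [-0.001 -0.006  0.035] twist [0.01 0.   0.01] scale x,y,z [-48.3  30.1  58.1] F [ 0.9 -0.2  0.1] grip -0.0016711579298808437
clock: 5.05
eef_pos: [550.3, 17.1, 55.8]
ee_rot: [179.9, 0.0, 87.0]
contact_force: [0.2, -0.5, -0.7]
grip_width: -0.002
clock 5.05 togo [-0.001 -0.006  0.013] twist [0.01 0.   0.  ] scale x,y,z [-48.3  30.1  55.9] F [ 0.2 -0.5 -0.7] grip -0.002479264165599865
```

```bash
python3 -m inch '{"translation":[[0,-0.005,0.02],[0,0,0]],"twist":[[0,0,0],[0,0,0]]}' 1
python3 -c "
from h import *; togo(-49,30,51)"
python3 -m inch '{"translation":[[0,0,0.015],[0,0,0]],"twist":[[0,0,0],[0,0,0]]}' 1
python3 -c "
from h import *; togo(-49,30,51)"
```

```text
clock: 5.3
eef_pos: [550.1, 17.1, 54.0]
ee_rot: [179.9, 0.0, 87.0]
contact_force: [-1.1, 1.1, 1.5]
grip_width: 0.0
clock 5.3 togo [-0.001 -0.004  0.03 ] twist [0.02 0.   0.  ] scale x,y,z [-48.4  30.1  54.1] F [-1.1  1.1  1.5] grip 0.00024143044620304836
clock: 5.55
eef_pos: [550.1, 17.1, 52.6]
ee_rot: [179.9, 0.0, 87.0]
contact_force: [-1.3, -0.3, 2.8]
grip_width: -0.002
clock 5.55 togo [-0.001 -0.004  0.016] twist [0.02 0.   0.  ] scale x,y,z [-48.5  30.1  52.7] F [-1.3 -0.3  2.8] grip -0.0019180291307165748
```

The pad yields like a spring (1.5 N, then 2.8 N), so this is the catch. I'll keep pressing in small steps.

```bash
python3 -m inch '{"translation":[[0,0,0.012],[0,0,0]],"twist":[[0,0,0],[0,0,0]]}' 1
python3 -m inch '{"translation":[[0,0,0.008],[0,0,0]],"twist":[[0,0,0],[0,0,0]]}' 1
python3 - <<'E'
from h import *; togo(-49,30,51)
im=r.get_image("side"); f=im["frame"][170:320,290:450]
cv2.imwrite("pics/s2.png",cv2.resize(f,(480,450),interpolation=cv2.INTER_CUBIC)[:,:,::-1])
E
```

```text
clock: 5.8
eef_pos: [550.1, 17.1, 51.5]
ee_rot: [179.9, 0.0, 87.0]
contact_force: [-0.4, -0.6, 2.9]
grip_width: -0.001
clock: 6.05
eef_pos: [550.1, 17.1, 50.7]
ee_rot: [179.8, 0.0, 87.0]
contact_force: [-0.6, 0.4, 2.7]
grip_width: 0.003
clock 6.05 togo [-0.001 -0.004 -0.003] twist [0.02 0.   0.01] scale x,y,z [-48.4  30.1  50.9] F [-0.6  0.4  2.7] grip 0.002766483082365192
```

View pics/s2.png

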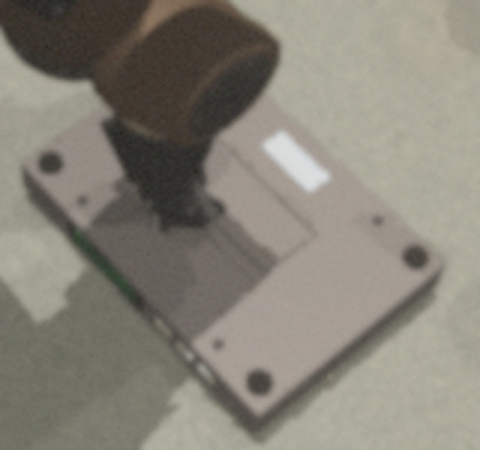

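The door is still flush and shut, so I'll press a little deeper.

```bash
python3 -m inch '{"translation":[[0,0,0.007],[0,0,0]],"twist":[[0,0,0],[0,0,0]]}' 1
python3 - <<'E'
from h import *; togo(-49,30,51)
im=r.get_image("side"); f=im["frame"][170:320,290:450]
cv2.imwrite("pics/s3.png",cv2.resize(f,(480,450),interpolation=cv2.INTER_CUBIC)[:,:,::-1])
p=cv2.imread("pics/s2.png"); q=cv2.imread("pics/s3.png"); print((cv2.absdiff(cv2.blur(p,(9,9)),cv2.blur(q,(9,9))).max(2)>25).sum())
E
```

```text
clock: 6.35
eef_pos: [550.1, 17.1, 50.1]
ee_rot: [179.8, 0.0, 87.0]
contact_force: [-1.7, 0.2, 4.5]
grip_width: 0.001
clock 6.35 togo [-0.001 -0.004 -0.009] twist [0.02 0.   0.  ] scale x,y,z [-48.4  30.1  50.2] F [-1.7  0.2  4.5] grip 0.0008088001413180785
2703
```

View pics/s3.png

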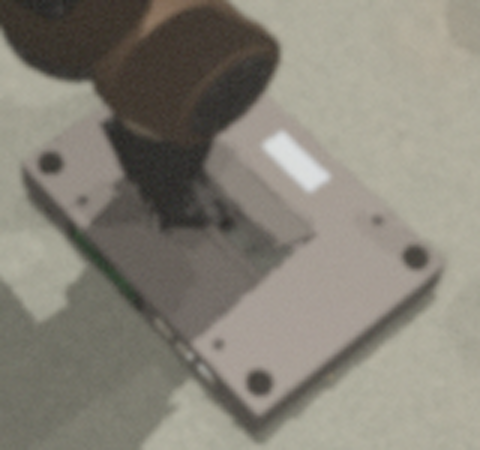

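The door has come up and the compartment is exposed. I'll let it settle, then lift straight up clear of it.

```bash
python3 -m inch '{"translation":[[0,0,0],[0,0,0],[0,0,-0.1],[0,0,-0.2],[0,0,-0.15],[0,0,0]],"twist":[[0,0,0],[0,0,0],[0,0,0],[0,0,0],[0,0,0],[0,0,0]]}' 1
python3 - <<'E'
from h import *; togo(-30,0,92)
im=r.get_image("side"); f=im["frame"][170:320,290:450]; im2=r.get_image("wrist")["frame"]
cv2.imwrite("pics/s4.png",np.hstack([cv2.resize(f,(400,375),interpolation=cv2.INTER_CUBIC),cv2.resize(im2,(400,375))])[:,:,::-1])
E
```

```text
clock: 7.15
eef_pos: [549.8, 17.1, 97.1]
ee_rot: [179.9, 0.0, 87.0]
contact_force: [0.3, 0.2, 0.7]
grip_width: 0.004
clock 7.15 togo [-0.302  0.188  0.052] twist [0.01 0.   0.01] scale x,y,z [-48.6  30.1  97.2] F [0.3 0.2 0.7] grip 0.004183600940295954
```

View pics/s4.png

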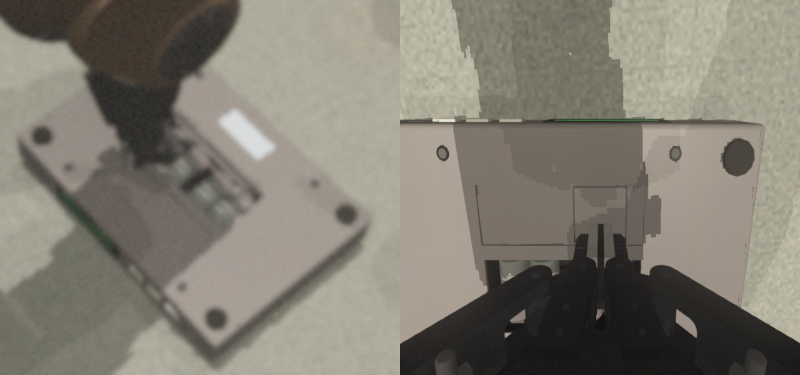

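The door is sprung up: the battery bay with its cells is open at (205,180) in the left half. Next I move to y = 0 and start the push.

```bash
python3 -m inch '{"translation":[[-0.3,0.1,0.04],[0,0.09,0],[0,0,0]],"twist":[[0,0,0],[0,0,0],[0,0,0]]}' 1
python3 -c "
from h import *; togo(0,0,93)"
python3 -m inch '{"translation":[[0,0.1,0],[0,0.1,0],[0,0.07,0],[0,0.07,0],[0,0,0]],"twist":[[0,0,0],[0,0,0],[0,0,0],[0,0,0],[0,0,0]]}' 1
python3 -c "
from h import *; togo(40,0,93)"
```

```text
clock: 7.62
eef_pos: [566.5, -13.8, 90.2]
ee_rot: [-179.9, 0.0, 87.0]
contact_force: [0.0, -0.0, -0.6]
grip_width: 0.005
clock 7.625 togo [-0.002  0.306 -0.028] twist [-0.02  0.    0.01] scale x,y,z [-30.8   0.2  90.2] F [ 0.  -0.  -0.6] grip 0.0049778359857058346
clock: 8.25
eef_pos: [602.4, -14.1, 89.8]
ee_rot: [-179.8, -0.0, 87.1]
contact_force: [-0.6, -0.1, -0.7]
grip_width: -0.001
clock 8.25 togo [-0.019  0.346 -0.034] twist [-0.03 -0.    0.02] scale x,y,z [ 5.   1.8 89.8] F [-0.6 -0.1 -0.7] grip -0.0007802629599337646
```

```bash
python3 -m inch '{"translation":[[0,0.07,-0.03],[0,0.07,0],[0,0.06,0],[0,0.05,0],[0,0,0]],"twist":[[0,0,0],[0,0,0],[0,0,0],[0,0,0],[0,0,0]]}' 1
python3 - <<'E'
from h import *; togo(42,0,93)
im=r.get_image("side"); f=im["frame"][170:320,290:450]; im2=r.get_image("wrist")["frame"]
cv2.imwrite("pics/s5.png",np.hstack([cv2.resize(f,(400,375),interpolation=cv2.INTER_CUBIC),cv2.resize(im2,(400,375))])[:,:,::-1])
E
```

```text
clock: 8.88
eef_pos: [629.1, -15.5, 92.9]
ee_rot: [-179.8, -0.0, 87.1]
contact_force: [-0.8, -0.2, -0.5]
grip_width: 0.005
clock 8.875 togo [-0.018  0.099 -0.001] twist [-0.02 -0.    0.02] scale x,y,z [31.8  1.7 93. ] F [-0.8 -0.2 -0.5] grip 0.004950077004839808
```

View pics/s5.png

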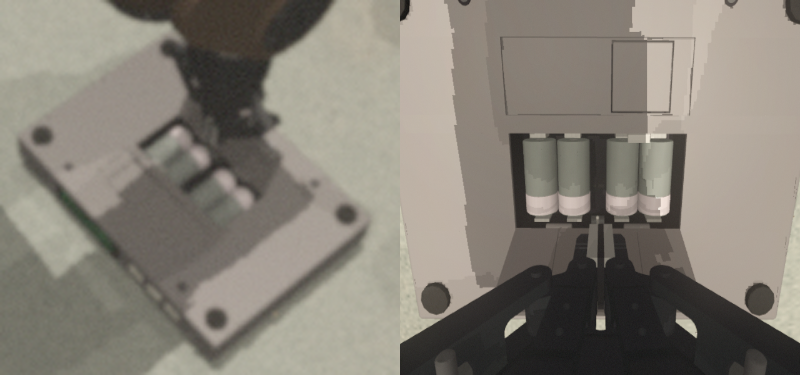

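The door now leans away past upright, and its inner face shows. I'll push it a few mm further, gently, to its stop.

```bash
python3 -m inch '{"translation":[[0,0.04,0],[0,0.02,0],[0,0,0]],"twist":[[0,0,0],[0,0,0],[0,0,0]]}' 1
python3 -m inch '{"translation":[[0,0.02,0],[0,0,0]],"twist":[[0,0,0],[0,0,0]]}' 1
python3 -c "
from h import *; togo(42,0,93)"
```

```text
clock: 9.35
eef_pos: [634.9, -15.7, 93.0]
ee_rot: [-179.8, -0.0, 87.1]
contact_force: [-0.4, -0.1, -0.2]
grip_width: 0.001
clock: 9.6
eef_pos: [636.9, -15.8, 92.9]
ee_rot: [-179.8, -0.0, 87.1]
contact_force: [-0.5, 1.1, 0.6]
grip_width: -0.003
clock 9.6 togo [-0.019  0.022 -0.001] twist [-0.03 -0.    0.02] scale x,y,z [39.4  1.8 93.1] F [-0.5  1.1  0.6] grip -0.003075000144168118
```

```bash
python3 -m inch '{"translation":[[0,-0.1,0],[0,-0.3,0],[0,-0.3,0],[0,-0.3,-0.2],[0,-0.2,-0.4],[0.5,0,-0.3],[0.6,0,0],[0.6,0,0],[0.6,0,0],[0.6,0,0],[0,0,0],[0,0,0]],"twist":[[0,0,0],[0,0,0],[0,0,0],[0,0,0],[0,0,0],[0,0,0],[0,0,0],[0,0,0],[0,0,0],[0,0,0],[0,0,0],[0,0,0]]}' 1
python3 - <<'E'
from h import *; togo(0,0,0)
im=r.get_image("side"); F=im["frame"]; g=cv2.cvtColor(F,cv2.COLOR_RGB2GRAY).astype(float)
def T(l):
    c,n=np.cos(s[2]),np.sin(s[2]); l=np.array(l,float)
    return np.c_[s[0]+c*l[:,0]-n*l[:,1],s[1]+n*l[:,0]+c*l[:,1],l[:,2]]
for u,v in ((358,188),(305,225),(432,256),(377,298)):
    p=g[v-8:v+9,u-8:u+9]; w=np.clip(62-p,0,None); yy,xx=np.mgrid[v-8:v+9,u-8:u+9]
    print(((w*xx).sum()/w.sum()).round(1),((w*yy).sum()/w.sum()).round(1))
k=4; G=cv2.resize(F,None,fx=k,fy=k,interpolation=cv2.INTER_CUBIC)
H=G.copy()
for a,col in ((1.57,(255,255,0)),(1.95,(255,0,0))):
    e=(40-58*np.cos(a),56+58*np.sin(a))
    q=proj(im,T([[40,62,56],[e[0],62,e[1]],[e[0],-62,e[1]],[40,-62,56]]))
    cv2.polylines(H,[np.int32(((q+.5)*k-.5).round())],True,col,1)
c=np.s_[175*k:275*k,310*k:410*k]
cv2.imwrite("pics/s6.png",np.hstack([G[c],H[c]])[:,:,::-1])
E
```

```text
clock: 11.1
eef_pos: [522.3, 287.4, 187.0]
ee_rot: [-179.9, -0.1, 86.9]
contact_force: [0.5, -0.3, 0.3]
grip_width: 0.002
clock 11.1 togo [-2.988  0.913  1.863] twist [-0.02 -0.01 -0.  ] scale x,y,z [-91.3 298.8 186.3] F [ 0.5 -0.3  0.3] grip 0.002063032889026037
357.3 189.2
306.3 224.1
428.1 255.4
375.9 297.1
```

View pics/s6.png

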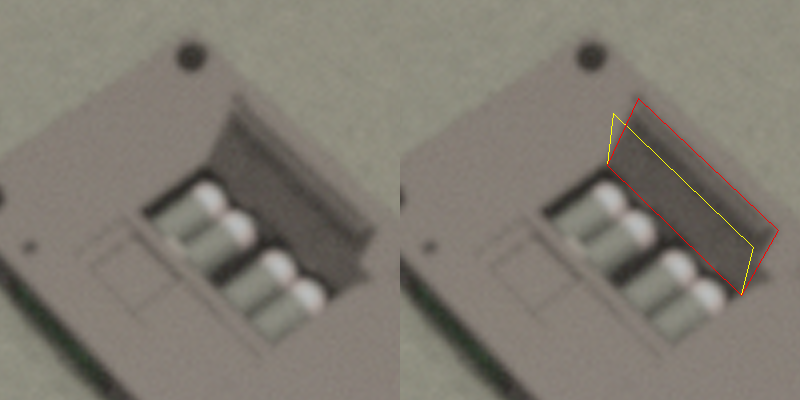

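The door lies on the red outline for 1.95 rad (its edge runs from (638,98) to (778,230)). Three feet are within 0.1 px of where they were, and the fourth is 0.8 px off. The arm is clear, so I'll hand in.

```bash
python3 -c "
from bench import r; print(r.finish_job())"
```

```text
the job is handed in; nothing more can be done
None
```

The battery door is fully open and stays there with the arm clear, and the job is handed in at about 11 s of the 64 s allowed.

- **Finding the catch:** I placed the pad from its seam in the side image at y ≈ +30 mm on the groove's middle line, and a wrist picture agreed. I did not feel along the whole groove. The first touch confirmed it, because the pad gave way like a spring.
- **Pressing:** I pressed in small steps, with readings from about 1.5 N up to 4.5 N, until the door sprang up at about 4.3 mm. It had not freed at the stated 3.5 mm, so I pressed slightly deeper.
- **Opening the door:** I pushed it past upright with the shut fingertips; readings during the push stayed at about 1 N, near the sensor's noise. I then withdrew.

**Last checks:**
- **Door:** in the side picture it matches the outline drawn for 1.95 rad, its stop.
- **Scale:** three feet are within 0.1 px of where they started. The fourth differs by 0.8 px along one axis, which I take as a lighting effect, since a real shift would have moved the others too.
- **Other objects:** I did not re-measure the things around the scale. The arm's path was planned well clear of them and no force reading suggested contact.

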